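Unlock a push-fit pipe and stand it in the drying stand

ROBOT

A 6-joint arm with a two-finger parallel gripper is mounted at the origin on a cart in front of the work surface, level with it; the furniture and walls round the work are solid. World frame = base frame: x ahead of the robot, y to its left, z up, the work surface at z = 0. Lengths are in m, angles in rad, forces in N, time in s.
With the tool pointing down it reaches from about 0.25 to 0.725 m from the base axis. Payload 4 kg.
Tool frame: the origin (TCP) lies on the front face of the gripper's body, between the roots of the fingers; the fingertips stand 73 mm ahead of it and the grasp point (between the pads) lies 54 mm ahead of it; z points along the fingers, y is the line along which they close (so a half turn about z gives the same grasp; the last joint's range is limited). The gripper opens to 85 mm and grips with 20 to 120 N. Pads are 22 mm wide; open, the fingers measure 114 mm over their backs; the gripper's body (76 mm by 85 mm) begins 54 mm behind the grasp point. The pads swing forward as they close: fully open they stand 13 mm farther back than shut.
Start: joints at [1.221, 0.241, 0.005, 1.335, 0, 1.571], TCP at [0.171, 0.47, 0.304] pointing down, gripper open.
Joint ranges: [-2.72, 2.72], [-1.05, 1.87], [-1.09, 1.28], [-1.99, 2.15], [-1.42, 1.44], [-3.14, 3.14]. Speed limits (rad/s): [2.79, 2.79, 3.14, 3.14, 3.14, 3.14].

INTERFACE

Orientations are given as a unit quaternion [x, y, z, w].
In Python, from workcell import bot gives the robot as it stands. The module is installed in compiled form; this text tells all that it offers.
- The arm moves only by the tool step_arm, never from a script. Its argument "rows" is a list of rows, each a list of 2 entries, a list of its own where there are three numbers: the shift along the tool's x, y, z in mm, then the turn about the tool's z in degrees. A call has 1 to 12 rows; each row is the pose to reach, as a shift and turn from the pose commanded when the call began, along the tool's axes at that moment; what a row does not reach only later rows make up. A row lasts 1/8 s, in which the tool goes at most 62.5 mm and 10.7 degrees, less where a joint would pass 70% of its speed; a pose out of reach is approached as far as the arm can. A call with a gripper value outside its range is refused whole. "claw" is the gripper's target within -1 to 1 (shut at 1, half-way at 0, fully open at -1), set as the call begins (left out, the last holds). The fingers move at their own pace and stop on an object; the grip force is fixed at half the most. Time passes only in rows, so rows that repeat a pose let the fingers close. It gives the time, the measured TCP pose, the force, the opening and the grip force at its end, in the units of the state.
- bot.get_obs(): the state, without advancing time (a new reading comes with each control period).
- bot.camera(name): name is "side" or "top" or "wrist"; returns (picture, depth): 420x560x3 uint8, red, green, blue; 420x560 float32, m along the optical axis (not along the pixel's ray), 0 where there is no reading.
- bot.camera_params(name): a dict with "fx", "fy", "cx", "cy" (pixels), "D" ([k1, k2, p1, p2, k3] as OpenCV has them; the pictures are not rectified), "pose" (4x4, takes a point from camera to world coordinates). Camera axes: x right, y up, looking along -z (the intrinsics and any distortion apply to the point x, -y, -z); pixel columns grow to the right and rows downward; lengths in m; the calibration is good to about 2 mm. A picture is of the moment at which its call begins: read the wrist's pose just before it. camera_params takes no time and is no camera call; for the wrist camera it gives the pose at the moment of the call.
- bot.job_done(): hands the job in; it is judged then, once.
Trained networks look in the newest picture that a camera, given by its name, has taken for a name from the list of things; names that differ only in an ending like _2 or _b are one class to them, and where a whole thing is asked for, a point or a joint stands for the part that bears it (a point fixed in the world has none). Each returns a list of dicts, best first, with "score" (0 to 1); they miss things now and then, are a little off and sometimes report something else, mostly with a low value. They report only what shows in the picture. A call takes as long as a camera call.
- bot.trace(target, camera): "pixels" (420x560 bool, what is visible of it) and "uv" ([column, row] in pixels, amid what is visible of it).
The state is a dict: "clock": time; "joint_pos": joint angles; "joint_vel": joint speeds; "tau": joint torques, N m; "eef_pos": TCP position; "tool_rot": TCP orientation; "ft_force": force on the tool from outside, world axes, zero at the start; "ft_torque": the same for the moment, N m; "grip_width": finger opening in m; "grasp_force": force on a finger pad.
Only numpy, scipy, OpenCV 4.12 (cv2) and the standard library are available. Lean on these libraries where they do the work, as an engineer would, in place of code of your own. Each camera call takes 0.05 s, during which the arm holds its last target. There are 200 camera calls.

TASK

The short steel pipe is locked in the push-fit port on top of the white water-filter head. Press the grey release collar round the pipe all the way down until you feel its stop, firmly but without forcing it (it gives at about 12 N; stay under 30 N), and while the collar is still held down draw the pipe straight up and out, never wrenching it against the lock. Then stand it foot first, fully home and upright, in the socket of the wooden drying stand, let go, and leave everything else where it is.

Things in the scene. Friction and masses are not known exactly. Their poses are not given: they have to be found in the camera images.
- filter_head: White plastic filter head, fixed to the worktop: round foot 84 mm across, ribbed upright barrel 62 mm across and 50 mm high, small side outlet low on its own +x side. Origin: centre of the underside, z up; the port is upright on this axis, with the grey release collar on top and the pipe standing through it. Pressing it over 30 N, or straining the pipe against it over 40 N, damages it.
- barrel_rim (a point): Point on the port's axis at the barrel's rim, 50 mm up. Above it is the collar: a flat ring 56 mm across, hole 25 mm, 5 mm thick. Its top at rest is 63 to 69 mm above the head's origin, set differently every time: find it by touch (its seat, collar_seat, is not measured). It moves straight down 7 mm on a spring (5 N at first, 12 N at the end) to a hard stop, and springs back when let go.
- jaws (a point): Point on the port's axis at the underside of the four hidden jaws that hold the pipe's bead, 32.5 mm up. They open in step with the collar and surely clear the bead only in the last 1 mm of its travel, closing again gradually as it returns. Collar at its stop: the pipe comes free once it has risen 3 mm together with the collar. Collar not at its stop: the jaws catch the bead.
- port_floor (a point): Point on the port's axis where the pipe's foot stands, 14 mm above the head's origin. One hand can work the port: fingertips on both sides of the pipe, 20 to 26 mm apart, press the collar to its stop, close on the pipe just there while still pressing, then lift slowly: the pipe starts up while the collar is still down.
- pipe: Straight rigid steel pipe, 16 mm thick, 84 mm long, 55 to 115 g, loose. Origin: centre of its foot (lower end, with a 3 mm chamfer), z along the pipe to its top. At the start it stands in the port, its top 98 mm above the worktop; 29 to 35 mm of it stand above the collar. The jaws let it rise only 0.5 mm until the collar is pressed.
- pipe_bead (a point): Centre of the upper side of the pipe's bead, 18 mm from its foot. The bead is 21 mm across, flat above, and tapers below to the pipe's thickness 12.5 mm from the foot.
- pipe_top (a point): Centre of the pipe's upper end, 84 mm from its foot.
- stand: Wooden drying stand, fixed to the worktop: round foot 80 mm across with an upright socket 34 to 38 mm across and 45 mm high. Origin: centre of the underside, z up; the socket is on this axis.
- stand_mouth (a point): Centre of the socket's rim, 45 mm above the stand's origin. A funnel 27 mm wide at the rim narrows within 5 mm to a bore 18.6 mm wide, 20 mm deep. The pipe goes in foot first until the taper of its bead rests at the bottom of the funnel, its foot then about 26 mm above the stand's origin.
- garlic: Bystander: garlic bulb, 60 mm, on the worktop between the head and the stand.
- lemon: Bystander: lemon, 67 mm long, on the left.
- beaker: Bystander: small clay beaker, 64 mm high, at the back.
- scissors: Bystander: scissors, 199 mm long, lying on the right.

How it is judged:
By the outcome, as a careful person would: the job done as asked, in the order asked, and still so for the second after the job is handed in, with the robot touching nothing.
It also fails if it takes over 53 s, if anything falls off the work surface, if the arm or the gripper's body presses on something with over 40 N, if the wrist force passes 120 N, or if a joint passes its speed limit or range.

## Working session

There is one attempt and no reset: what is moved stays moved. The work goes in short steps, Python scripts to look and compute and a tool call to move; the robot and the scene stay as the last step left them, time stands still between calls to the robot, and variables do not carry over. Pictures are saved under pics/ and viewed, at most 10 in all, crops included, and the job is handed in when it is done.

Besides the shell and the picture viewer there is one more tool, called by a JSON object that holds its "api" and its "payload", one argument or row to a line. step_arm: Moves the arm, as the interface text tells. Its arguments: {"type":"object","properties":{"rows":{"type":"array"},"claw":{"type":"number"}},"required":["rows"]}

```bash
mkdir -p pics
cat > h.py <<'E'
import numpy as np, cv2
from workcell import bot
def pts(cam, mask, depth, P=None):
    P=P or bot.camera_params(cam)
    v,u=np.nonzero(mask&(depth>0)); d=depth[v,u]
    K=np.array([[P['fx'],0,P['cx']],[0,P['fy'],P['cy']],[0,0,1.]])
    n=cv2.undistortPoints(np.c_[u,v].astype(float)[:,None],K,np.array(P['D'],float))[:,0]
    c=np.c_[n[:,0]*d,-n[:,1]*d,-d,np.ones(len(d))]
    return (c@np.array(P['pose']).T)[:,:3]
E
python3 - <<'E'
from h import *
o=bot.get_obs(); print(o['clock'],o['eef_pos'],o['tool_rot'],o['ft_force'],o['grip_width'])
for c in ['top','side']:
    im,d=bot.camera(c); cv2.imwrite(f'pics/{c}0.png',im[:,:,::-1])
    P=bot.camera_params(c); print(c,np.round(P['pose'],3).tolist())
    for t in ['filter_head','pipe','stand','garlic','lemon','beaker','scissors']:
        for r in bot.trace(t,c)[:1]:
            p=pts(c,r['pixels'],d)
            if len(p): print(c,t,round(r['score'],2),np.round(r['uv']),len(p),np.round(np.percentile(p,[2,50,98],axis=0),3).tolist())
E
```

```text
0.0 [0.17119271 0.46925954 0.30299743] [ 1.74010869e-01  9.84743150e-01 -1.05543251e-03 -1.80973881e-04] [-0.05532684  0.47164652 -0.63476665] 0.08547354213968174
top [[0.097, 0.973, -0.208, 0.185], [-0.995, 0.095, -0.02, -0.004], [0.0, 0.209, 0.978, 1.726], [0.0, 0.0, 0.0, 1.0]]
top filter_head 0.66 [231. 235.] 252 [[0.422, 0.17, -0.001], [0.444, 0.191, 0.015], [0.496, 0.247, 0.063]]
top stand 0.62 [344. 252.] 405 [[0.396, -0.228, 0.002], [0.429, -0.192, 0.013], [0.466, -0.158, 0.049]]
top garlic 0.73 [280. 233.] 231 [[0.453, -0.009, -0.003], [0.477, 0.017, 0.037], [0.507, 0.044, 0.054]]
top lemon 0.73 [179. 249.] 219 [[0.357, 0.326, -0.001], [0.379, 0.349, 0.044], [0.406, 0.384, 0.057]]
top beaker 0.72 [178. 251.] 218 [[0.357, 0.326, -0.0], [0.379, 0.347, 0.044], [0.406, 0.375, 0.057]]
top scissors 0.53 [380. 252.] 252 [[0.416, -0.418, -0.002], [0.45, -0.329, 0.007], [0.49, -0.281, 0.017]]
side [[-0.991, 0.069, -0.113, 0.379], [-0.131, -0.41, 0.903, 1.103], [0.016, 0.91, 0.415, 0.577], [0.0, 0.0, 0.0, 1.0]]
side filter_head 0.88 [290. 265.] 675 [[0.423, 0.197, 0.0], [0.458, 0.235, 0.021], [0.498, 0.25, 0.05]]
side stand 0.66 [311. 201.] 291 [[0.396, -0.218, -0.0], [0.43, -0.178, 0.012], [0.465, -0.153, 0.044]]
side garlic 0.69 [290. 221.] 260 [[0.453, 0.01, 0.009], [0.478, 0.033, 0.032], [0.504, 0.046, 0.049]]
side lemon 0.57 [316. 295.] 540 [[0.357, 0.342, 0.013], [0.382, 0.368, 0.039], [0.408, 0.379, 0.053]]
side beaker 0.67 [231. 214.] 400 [[0.639, -0.014, -0.001], [0.659, 0.029, 0.038], [0.684, 0.037, 0.062]]
side scissors 0.52 [304. 188.] 100 [[0.419, -0.403, -0.002], [0.456, -0.324, 0.006], [0.49, -0.283, 0.01]]
```

Run:
```python
from h import *
a=cv2.imread('pics/top0.png');b=cv2.imread('pics/side0.png')
m=np.vstack([cv2.resize(a[190:300,150:430],None,fx=2.6,fy=2.6),cv2.resize(b[160:300,200:350],None,fx=2,fy=2).__class__ and cv2.copyMakeBorder(cv2.resize(b[160:310,200:350],None,fx=2,fy=2),0,0,0,728-300,0)])
cv2.imwrite('pics/m.png',m)
P=bot.camera_params('wrist');o=bot.get_obs();print(np.round(P['pose'],3).tolist(),P['fx'])
from scipy.spatial.transform import Rotation as R
r=R.from_quat(o['tool_rot']);print(r.as_matrix().round(3).tolist());print(r.inv().apply(np.array(P['pose'])[:3,3]-o['eef_pos']), r.inv().apply(np.array(P['pose'])[:3,2]))
print(1e3*r.inv().apply(np.array([.459,.208,.30])-o['eef_pos']))
```

```text
[[0.342, -0.897, -0.28, 0.099], [0.94, 0.327, 0.102, 0.495], [-0.0, -0.298, 0.955, 0.373], [0.0, 0.0, 0.0, 1.0]] 364.6169723664857
[[-0.939, 0.343, 0.0], [0.343, 0.939, 0.0], [-0.0, 0.0, -1.0]]
[ 0.07623589 -0.00082333 -0.06902961] [ 2.98023315e-01  3.37400884e-04 -9.54558532e-01]
[-359.91586025 -147.29599855    3.93030334]
```

View pics/m.png

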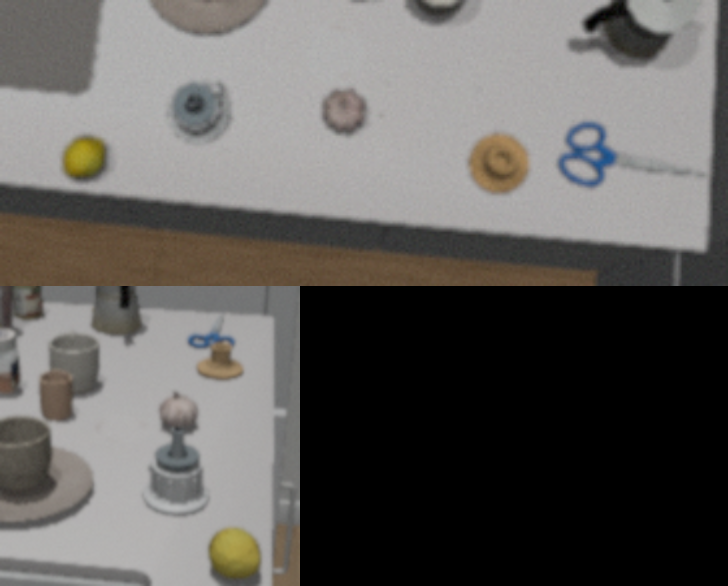

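{"api": "step_arm", "payload": {
  "rows": [
    [[-50,-20,5],0],
    [[-105,-45,15],0],
    [[-160,-65,25],0],
    [[-215,-88,35],0],
    [[-270,-110,40],0],
    [[-320,-130,40],0],
    [[-345,-143,40],0],
    [[-350,-147,40],0],
    [[-350,-147,40],0]
  ],
  "claw": -0.3
}}

```text
clock: 1.92
eef_pos: [0.4495, 0.2117, 0.2638]
tool_rot: [0.174, 0.985, 0.0, -0.0]
ft_force: [0.2, -0.6, 0.0]
grip_width: 0.0556
grasp_force: 0.0
```

Run:
```python
from h import *
from scipy.spatial.transform import Rotation as R
o=bot.get_obs(); print(o['clock'],o['eef_pos'],o['tool_rot'],o['ft_force'],o['grip_width'],o['joint_pos'])
P=bot.camera_params('wrist');im,d=bot.camera('wrist');np.savez('w1',im=im,d=d);cv2.imwrite('pics/w1.png',im[:,:,::-1])
for t in ['pipe','filter_head','pipe_top','barrel_rim']:
    for r in bot.trace(t,'wrist')[:2]:
        p=pts('wrist',r['pixels'],d,P)
        if len(p): print(t,round(r['score'],2),np.round(r['uv']),len(p),np.round(np.percentile(p,[2,50,98],axis=0),4).tolist())
p=pts('wrist',d>0,d,P)
for lo,hi in [(.09,.106),(.06,.072),(.045,.053),(.005,.02)]:
    q=p[(p[:,2]>lo)&(p[:,2]<hi)&(np.hypot(p[:,0]-.459,p[:,1]-.208)<.06)]
    if len(q)>5:
        (c,rr)=cv2.minEnclosingCircle(q[:,:2].astype(np.float32)); print(lo,len(q),np.round(c,4),round(rr,4),np.round(q[:,2].mean(),4),np.round(np.percentile(q[:,:2],[1,50,99],axis=0),4).tolist())
```

```text
1.925 [0.44951493 0.21168566 0.26383444] [ 1.74239030e-01  9.84703335e-01  7.95376839e-05 -3.10689541e-04] [ 0.17383154 -0.57555339  0.04316725] 0.055596014705829574 [ 4.39887338e-01  2.56072067e-01 -8.06886398e-02  1.23445136e+00
  4.88446915e-04  7.90153102e-01]
pipe 0.8 [286. 223.] 831 [[0.4534, 0.2021, 0.0314], [0.4573, 0.2108, 0.092], [0.4683, 0.2171, 0.0982]]
pipe 0.73 [104. 287.] 2803 [[0.4524, -0.0014, 0.0165], [0.4737, 0.0263, 0.0365], [0.5013, 0.0445, 0.0536]]
filter_head 0.73 [283. 181.] 3000 [[0.4215, 0.1718, 0.0049], [0.4373, 0.2184, 0.0126], [0.4899, 0.2483, 0.0498]]
pipe_top 0.65 [289. 228.] 802 [[0.4535, 0.2022, 0.0414], [0.4572, 0.2106, 0.0933], [0.4675, 0.2171, 0.0982]]
barrel_rim 0.7 [282. 179.] 3191 [[0.4211, 0.1712, 0.0009], [0.4373, 0.2172, 0.0126], [0.4883, 0.2483, 0.0592]]
0.09 433 [0.461  0.2094] 0.0082 0.0965 [[0.4537, 0.2022], [0.46, 0.2097], [0.4682, 0.217]]
0.06 2861 [0.4612 0.2095] 0.0279 0.063 [[0.4347, 0.1836], [0.4568, 0.2121], [0.487, 0.2356]]
0.045 761 [0.4611 0.2095] 0.0309 0.0487 [[0.4309, 0.1801], [0.4408, 0.2159], [0.4751, 0.2395]]
0.005 1728 [0.4612 0.2094] 0.042 0.0095 [[0.4206, 0.1694], [0.436, 0.2206], [0.486, 0.2498]]
```

View pics/w1.png

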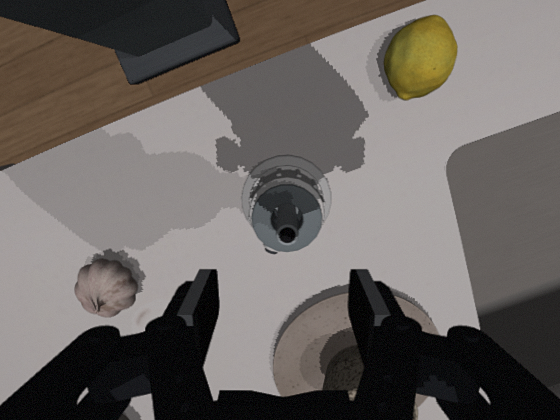

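{"api": "step_arm", "payload": {
  "rows": [
    [[-6,1,35],0],
    [[-11.5,2,65],0],
    [[-11.5,2,75],0],
    [[-11.5,2,75],0],
    [[-11.5,2,75],0]
  ],
  "claw": 0.44
}}

```text
clock: 2.8
eef_pos: [0.4617, 0.2101, 0.1902]
tool_rot: [0.174, 0.985, 0.001, 0.001]
ft_force: [-0.4, -0.7, -0.0]
grip_width: 0.0241
grasp_force: 0.0
```

Run:
```python
from h import *
from scipy.spatial.transform import Rotation as R
o=bot.get_obs(); print(o['clock'],o['eef_pos'],o['ft_force'],o['grip_width'])
P=bot.camera_params('wrist');im,d=bot.camera('wrist');cv2.imwrite('pics/w2.png',im[:,:,::-1])
p=pts('wrist',d>0,d,P)
t=R.from_quat(o['tool_rot']).inv().apply(p-o['eef_pos'])*1e3
for lo,hi,n in [(.09,.106,'top'),(.06,.072,'collar')]:
    m=(p[:,2]>lo)&(p[:,2]<hi)&(np.hypot(p[:,0]-.461,p[:,1]-.2095)<.035)
    q=t[m]
    if len(q)>5:
        c,rr=cv2.minEnclosingCircle(q[:,:2].astype(np.float32)); print(n,len(q),np.round(c,2),round(rr,2),p[m][:,2].mean())
f=t[(t[:,2]>55)&(t[:,2]<72)&(abs(t[:,0])<20)&(abs(t[:,1])<40)]
print('fingers',len(f), f[f[:,1]<0].min(0) if len(f) else 0,f[f[:,1]<0].max(0),f[f[:,1]>0].min(0),f[f[:,1]>0].max(0))
```

```text
2.8 [0.46174563 0.21014225 0.19018303] [-0.43705918 -0.66559548 -0.03528826] 0.024069596708868095
top 880 [ 0.48 -0.72] 8.33 0.09645160045175813
collar 4895 [ 0.64 -0.92] 28.09 0.06307994386168131
fingers 1270 [-10.69290405 -26.35606227  55.00287538] [ 11.68671647 -12.56067204  71.94951835] [-11.01770608  10.83063582  55.01176875] [11.83964908 24.60045092 71.99684809]
```

View pics/w2.png

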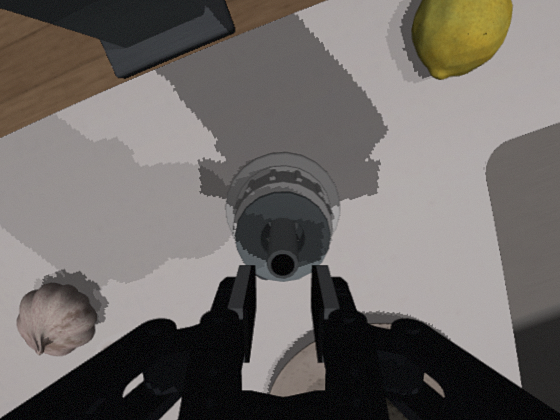

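{"api": "step_arm", "payload": {
  "rows": [
    [[0,0,20],0],
    [[0,0,38],0],
    [[0,0,47],0],
    [[0,0,49],0],
    [[0,0,49],0]
  ]
}}

```text
clock: 3.48
eef_pos: [0.4617, 0.2098, 0.1406]
tool_rot: [0.174, 0.985, 0.0, 0.0]
ft_force: [-0.2, -0.5, 1.1]
grip_width: 0.0239
grasp_force: 0.0
```

{"api": "step_arm", "payload": {
  "rows": [
    [[0,0,1.5],0],
    [[0,0,3],0],
    [[0,0,3],0]
  ]
}}

```text
clock: 3.85
eef_pos: [0.4612, 0.2096, 0.1369]
tool_rot: [0.174, 0.985, -0.0, -0.0]
ft_force: [0.6, 0.3, -0.3]
grip_width: 0.0237
grasp_force: 0.0
```

{"api": "step_arm", "payload": {
  "rows": [
    [[0,0,1],0],
    [[0,0,2],0],
    [[0,0,2],0]
  ]
}}

```text
clock: 4.22
eef_pos: [0.4613, 0.2096, 0.1354]
tool_rot: [0.174, 0.985, 0.0, 0.0]
ft_force: [-1.4, 0.1, 5.3]
grip_width: 0.0241
grasp_force: 2.7
```

{"api": "step_arm", "payload": {
  "rows": [
    [[0,0,1.5],0],
    [[0,0,3],0],
    [[0,0,4],0],
    [[0,0,5],0],
    [[0,0,5],0]
  ]
}}

```text
clock: 4.85
eef_pos: [0.4613, 0.2096, 0.131]
tool_rot: [0.174, 0.985, 0.0, 0.0]
ft_force: [-2.1, -1.7, 8.9]
grip_width: 0.024
grasp_force: 4.8
```

{"api": "step_arm", "payload": {
  "rows": [
    [[0,0,0.7],0],
    [[0,0,1],0],
    [[0,0,1],0]
  ]
}}

```text
clock: 5.22
eef_pos: [0.4613, 0.2096, 0.1301]
tool_rot: [0.174, 0.985, 0.0, 0.0]
ft_force: [-4.5, -1.1, 10.2]
grip_width: 0.0241
grasp_force: 5.2
```

{"api": "step_arm", "payload": {
  "rows": [
    [[0,0,0.6],0],
    [[0,0,1.2],0],
    [[0,0,1.2],0]
  ]
}}

```text
clock: 5.6
eef_pos: [0.4613, 0.2097, 0.1296]
tool_rot: [0.174, 0.985, 0.0, 0.001]
ft_force: [-4.4, -2.6, 14.7]
grip_width: 0.0239
grasp_force: 7.4
```

{"api": "step_arm", "payload": {
  "rows": [
    [[0,0,0.4],0],
    [[0,0,0.6],0],
    [[0,0,0.6],0]
  ]
}}

```text
clock: 5.98
eef_pos: [0.4613, 0.2096, 0.1296]
tool_rot: [0.174, 0.985, 0.0, 0.001]
ft_force: [-5.8, -2.2, 18.3]
grip_width: 0.024
grasp_force: 9.3
```

{"api": "step_arm", "payload": {
  "rows": [
    [[0,0,0],0],
    [[0,0,0],0],
    [[0,0,0],0]
  ],
  "claw": 1
}}

```text
clock: 6.35
eef_pos: [0.4622, 0.2099, 0.13]
tool_rot: [0.174, 0.985, 0.001, 0.002]
ft_force: [-3.6, -2.3, 18.9]
grip_width: 0.0147
grasp_force: 62.3
```

{"api": "step_arm", "payload": {
  "rows": [
    [[0,0,-0.5],0],
    [[0,0,-1],0],
    [[0,0,-1.5],0],
    [[0,0,-2],0],
    [[0,0,-2],0]
  ]
}}

```text
clock: 6.98
eef_pos: [0.4622, 0.2099, 0.1307]
tool_rot: [0.174, 0.985, 0.001, 0.001]
ft_force: [-1.7, -1.1, 9.6]
grip_width: 0.0144
grasp_force: 60.9
```

{"api": "step_arm", "payload": {
  "rows": [
    [[0,0,-0.5],0],
    [[0,0,-1],0],
    [[0,0,-1.5],0],
    [[0,0,-2],0],
    [[0,0,-2],0]
  ]
}}

```text
clock: 7.6
eef_pos: [0.4622, 0.2098, 0.1322]
tool_rot: [0.174, 0.985, 0.001, 0.001]
ft_force: [-0.9, -0.9, 6.7]
grip_width: 0.0145
grasp_force: 60.8
```

{"api": "step_arm", "payload": {
  "rows": [
    [[0,0,-0.7],0],
    [[0,0,-1.4],0],
    [[0,0,-2],0],
    [[0,0,-2.5],0],
    [[0,0,-2.5],0]
  ]
}}

```text
clock: 8.22
eef_pos: [0.4618, 0.2097, 0.1334]
tool_rot: [0.174, 0.985, 0.0, 0.0]
ft_force: [3.4, 0.6, -4.6]
grip_width: 0.0147
grasp_force: 58.7
```

{"api": "step_arm", "payload": {
  "rows": [
    [[0,0,-1.5],0],
    [[0,0,-3.5],0],
    [[0,0,-6],0],
    [[0,0,-9],0],
    [[0,0,-12],0]
  ]
}}

```text
clock: 8.85
eef_pos: [0.4612, 0.2096, 0.1457]
tool_rot: [0.174, 0.985, -0.0, -0.0]
ft_force: [3.0, 1.1, -1.7]
grip_width: 0.0144
grasp_force: 59.1
```

Run:
```python
from h import *
from scipy.spatial.transform import Rotation as R
o=bot.get_obs(); print(o['clock'],o['eef_pos'],o['ft_force'])
P=bot.camera_params('wrist');im,d=bot.camera('wrist');cv2.imwrite('pics/w3.png',im[:,:,::-1])
p=pts('wrist',d>0,d,P); t=R.from_quat(o['tool_rot']).inv().apply(p-o['eef_pos'])*1e3
q=t[(abs(t[:,0]-.5)<9)&(abs(t[:,1]+.8)<6)&(t[:,2]>10)&(t[:,2]<75)]
print(len(q),np.percentile(q[:,2],[0,5,25,50,75,95]) if len(q) else 0)
c=p[(np.hypot(p[:,0]-.461,p[:,1]-.2095)<.027)&(np.hypot(p[:,0]-.461,p[:,1]-.2095)>.022)&(p[:,2]<.075)];print('collar z',np.percentile(c[:,2],[50,90,97]))
im2,d2=bot.camera('side');cv2.imwrite('pics/s3.png',cv2.resize(im2[220:300,250:330,::-1],None,fx=5,fy=5))
cv2.imwrite('pics/ws3.png',np.hstack([im[100:420,120:440,::-1],cv2.resize(im2[210:290,250:330,::-1],(320,320))]))
```

```text
8.85 [0.46116556 0.20959523 0.14572887] [ 2.99738502  1.09457905 -1.65499303]
2965 [31.11697063 32.14481037 32.92940836 37.17005542 52.37860171 69.4524478 ]
collar z [0.06280182 0.06364811 0.06401366]
```

View pics/ws3.png

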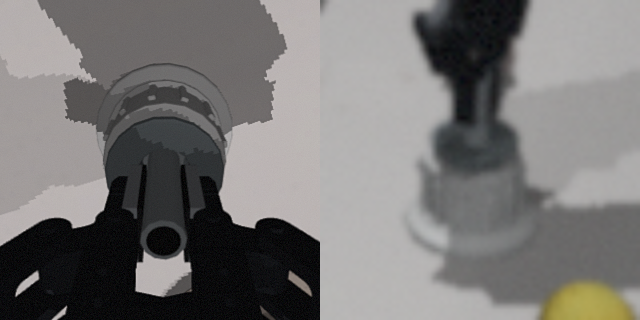

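{"api": "step_arm", "payload": {
  "rows": [
    [[0,0,-8],0],
    [[0,0,-20],0],
    [[0,0,-36],0],
    [[0,0,-55],0],
    [[0,0,-72],0],
    [[0,0,-80],0]
  ]
}}

```text
clock: 9.7
eef_pos: [0.461, 0.2096, 0.2271]
tool_rot: [0.174, 0.985, 0.0, 0.0]
ft_force: [-0.2, 0.0, -1.3]
grip_width: 0.0144
grasp_force: 64.7
```

{"api": "step_arm", "payload": {
  "rows": [
    [[-4,-20,0],0],
    [[-12,-60,0],0],
    [[-20,-110,0],0],
    [[-28,-160,0],0],
    [[-36,-210,0],0],
    [[-44,-260,0],0],
    [[-50,-310,0],0],
    [[-55,-350,0],0],
    [[-60,-378,0],0],
    [[-60,-386,0],0],
    [[-60,-386,0],0]
  ]
}}

```text
clock: 11.08
eef_pos: [0.3843, -0.1736, 0.2251]
tool_rot: [0.175, 0.985, 0.0, -0.001]
ft_force: [0.5, 0.2, -0.9]
grip_width: 0.0143
grasp_force: 64.7
```

Run:
```python
from h import *
from scipy.spatial.transform import Rotation as R
o=bot.get_obs(); print(o['clock'],o['eef_pos'],o['tool_rot'],o['ft_force'],o['grip_width'])
P=bot.camera_params('wrist');im,d=bot.camera('wrist');cv2.imwrite('pics/w4.png',im[:,:,::-1])
p=pts('wrist',d>0,d,P); r=R.from_quat(o['tool_rot']); t=r.inv().apply(p-o['eef_pos'])*1e3
def circ(m,n):
    q=t[m]
    if len(q)>9:
        c,rr=cv2.minEnclosingCircle(q[:,:2].astype(np.float32)); print(n,len(q),np.round(c,2),round(rr,2),p[m][:,2].mean(), (r.apply([c[0]/1e3,c[1]/1e3,0])+o['eef_pos'])[:2])
near=np.hypot(p[:,0]-.431,p[:,1]+.191)<.05
circ(near&(p[:,2]>.040)&(p[:,2]<.05),'rim');circ(near&(p[:,2]>.004)&(p[:,2]<.03),'foot')
# pipe axis in tool frame: top ring and side
m=(t[:,2]<34)&(t[:,2]>28)&(abs(t[:,0])<14)&(abs(t[:,1])<12);circ(m,'pipetop');print(t[m].min(0),t[m].max(0))
for lo in range(80,118,6):
    m=(t[:,2]>lo)&(t[:,2]<lo+6)&(abs(t[:,0])<16)&(abs(t[:,1])<14)
    if m.sum()>5: print(lo,m.sum(),t[m].min(0).round(1),t[m].max(0).round(1))
```

```text
11.075 [ 0.38431376 -0.17360215  0.22512552] [ 1.74706153e-01  9.84620219e-01  3.86197185e-04 -7.96700696e-04] [ 0.47830058  0.21545699 -0.94523791] 0.01425781131498371
rim 16 [-42.63 -14.61] 5.25 0.043554671394427646 [ 0.41931421 -0.20199028]
foot 3328 [-50.49  -3.  ] 39.9 0.010341800699823366 [ 0.43069264 -0.19378981]
pipetop 971 [4.28 0.37] 14.79 0.19270560630545697 [ 0.38042296 -0.17177765]
[ -7.35125673 -11.99039708  28.0122329 ] [13.73942183 11.90235442 33.99941384]
80 163 [-0.3 -8.2 80. ] [ 7.9  7.  86. ]
86 141 [-0.8 -8.1 86. ] [ 7.8  7.2 92. ]
92 140 [ 0.3 -7.8 92. ] [ 7.5  7.6 98. ]
98 407 [ -5.7 -10.5  98. ] [  9.7  10.3 103.7]
110 68 [  2.7  -5.8 110. ] [  7.1   6.6 116. ]
```

View pics/w4.png

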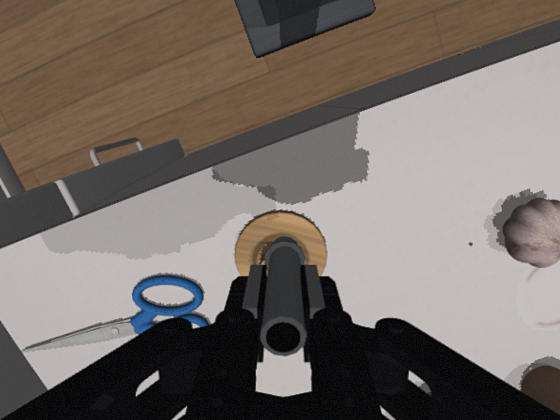

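{"api": "step_arm", "payload": {
  "rows": [
    [[-12,-1,0],0],
    [[-32,-2,12],0],
    [[-46,-2.5,30],0],
    [[-50.5,-2.5,45],0],
    [[-50.5,-2.5,51],0],
    [[-50.5,-2.5,51],0],
    [[-50.5,-2.5,51],0]
  ]
}}

```text
clock: 12.0
eef_pos: [0.4319, -0.1932, 0.1752]
tool_rot: [0.174, 0.985, -0.0, 0.0]
ft_force: [-0.2, -0.0, -0.8]
grip_width: 0.0144
grasp_force: 64.7
```

Run:
```python
from h import *
from scipy.spatial.transform import Rotation as R
o=bot.get_obs(); print(o['clock'],o['eef_pos'],o['tool_rot'],o['ft_force'],o['grip_width'])
P=bot.camera_params('wrist');im,d=bot.camera('wrist');cv2.imwrite('pics/w5.png',im[:,:,::-1])
p=pts('wrist',d>0,d,P); r=R.from_quat(o['tool_rot']); t=r.inv().apply(p-o['eef_pos'])*1e3
def circ(m,n):
    q=t[m]
    if len(q)>9:
        c,rr=cv2.minEnclosingCircle(q[:,:2].astype(np.float32)); print(n,len(q),np.round(c,2),round(rr,2),p[m][:,2].mean(),q.min(0).round(1),q.max(0).round(1))
near=np.hypot(p[:,0]-.431,p[:,1]+.193)<.05
circ(near&(p[:,2]>.041)&(p[:,2]<.05)&(np.hypot(t[:,0],t[:,1])>13),'rim');circ(near&(p[:,2]>.004)&(p[:,2]<.03),'foot');circ(near&(p[:,2]>.004)&(p[:,2]<.015),'footdisc')
for lo in range(80,118,6):
    m=(t[:,2]>lo)&(t[:,2]<lo+6)&(abs(t[:,0])<16)&(abs(t[:,1])<12)
    if m.sum()>5: print(lo,m.sum(),t[m].min(0).round(1),t[m].max(0).round(1))
```

```text
12.0 [ 0.43193044 -0.19318854  0.1751569 ] [ 1.73969116e-01  9.84751042e-01 -8.92315349e-05  3.51548634e-04] [-0.15891572 -0.00364139 -0.77771769] 0.014419676725881398
rim 1026 [ 0.93 -1.15] 18.46 0.04371298632423402 [-12.9 -19.2 129.1] [ 19.2  16.8 134.1]
foot 7344 [ 1.1  -0.93] 39.93 0.011631913832971083 [-35.2 -40.8 145.2] [ 40.9  39.  171.1]
footdisc 5764 [ 1.1  -0.93] 39.93 0.009503176403873222 [-35.2 -40.8 160.2] [ 40.9  39.  171.1]
80 165 [-0.8 -8.2 80. ] [ 8.  7. 86.]
86 148 [-0.9 -8.1 86. ] [ 8.   7.3 92. ]
92 132 [ 0.8 -7.7 92. ] [ 7.7  7.5 97.9]
98 408 [ -6.1 -10.5  98. ] [  9.6  10.3 103.7]
110 66 [  2.8  -5.7 110. ] [  6.7   6.6 115.8]
```

View pics/w5.png

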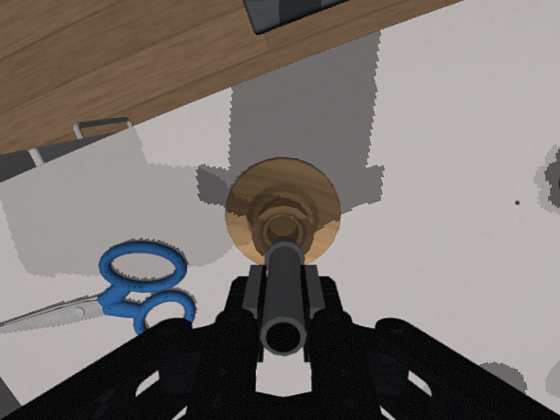

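{"api": "step_arm", "payload": {
  "rows": [
    [[0.8,-0.7,3],0],
    [[0.8,-0.7,8],0],
    [[0.8,-0.7,13],0],
    [[0.8,-0.7,17],0],
    [[0.8,-0.7,20],0],
    [[0.8,-0.7,20],0]
  ]
}}

```text
clock: 12.8
eef_pos: [0.4308, -0.1935, 0.1543]
tool_rot: [0.174, 0.985, 0.0, -0.0]
ft_force: [0.6, -0.5, -1.0]
grip_width: 0.0142
grasp_force: 64.7
```

{"api": "step_arm", "payload": {
  "rows": [
    [[0,0,2],0],
    [[0,0,4],0],
    [[0,0,4],0]
  ]
}}

```text
clock: 13.18
eef_pos: [0.4309, -0.1936, 0.1505]
tool_rot: [0.174, 0.985, 0.0, -0.0]
ft_force: [0.1, -0.8, -0.7]
grip_width: 0.0144
grasp_force: 64.7
```

Inside the bore without contact force. Continue down.

{"api": "step_arm", "payload": {
  "rows": [
    [[0,0,2],0],
    [[0,0,4],0],
    [[0,0,6],0],
    [[0,0,6],0]
  ]
}}

```text
clock: 13.68
eef_pos: [0.4309, -0.1936, 0.1444]
tool_rot: [0.174, 0.985, 0.0, -0.0]
ft_force: [-0.8, 0.2, -0.3]
grip_width: 0.0147
grasp_force: 64.7
```

{"api": "step_arm", "payload": {
  "rows": [
    [[0,0,0.7],0],
    [[0,0,1.5],0],
    [[0,0,1.5],0]
  ]
}}

```text
clock: 14.05
eef_pos: [0.4309, -0.1936, 0.1432]
tool_rot: [0.174, 0.985, -0.0, -0.0]
ft_force: [-0.2, 0.0, -0.6]
grip_width: 0.0145
grasp_force: 64.8
```

{"api": "step_arm", "payload": {
  "rows": [
    [[0,0,0.7],0],
    [[0,0,1.5],0],
    [[0,0,1.5],0]
  ]
}}

```text
clock: 14.42
eef_pos: [0.4307, -0.1936, 0.1424]
tool_rot: [0.174, 0.985, -0.0, 0.0]
ft_force: [-2.1, 1.0, 7.6]
grip_width: 0.0147
grasp_force: 65.6
```

{"api": "step_arm", "payload": {
  "rows": [
    [[0,0,0.5],0],
    [[0,0,1],0],
    [[0,0,1],0]
  ]
}}

```text
clock: 14.8
eef_pos: [0.4308, -0.1936, 0.1422]
tool_rot: [0.174, 0.985, -0.0, 0.0]
ft_force: [-5.4, 1.5, 13.8]
grip_width: 0.0144
grasp_force: 66.1
```

{"api": "step_arm", "payload": {
  "rows": [
    [[0,0,-1.2],0],
    [[0,0,-1.7],0],
    [[0,0,-1.7],0]
  ]
}}

```text
clock: 15.18
eef_pos: [0.4308, -0.1936, 0.1425]
tool_rot: [0.174, 0.985, -0.0, -0.0]
ft_force: [-3.4, 1.4, 5.9]
grip_width: 0.0142
grasp_force: 65.3
```

{"api": "step_arm", "payload": {
  "rows": [
    [[0,0,0],0],
    [[0,0,0],0],
    [[0,0,0],0],
    [[0,0,0],0]
  ],
  "claw": 0.2
}}

```text
clock: 15.68
eef_pos: [0.431, -0.1936, 0.1422]
tool_rot: [0.174, 0.985, 0.0, -0.0]
ft_force: [0.1, -0.1, 0.4]
grip_width: 0.034
grasp_force: 0.0
```

{"api": "step_arm", "payload": {
  "rows": [
    [[0,0,-5],0],
    [[0,0,-20],0],
    [[0,0,-40],0],
    [[0,0,-65],0],
    [[0,0,-90],0],
    [[0,0,-100],0],
    [[0,0,-100],0]
  ]
}}

```text
clock: 16.55
eef_pos: [0.4313, -0.1938, 0.2428]
tool_rot: [0.174, 0.985, -0.0, 0.001]
ft_force: [-0.6, -0.9, -1.4]
grip_width: 0.0342
grasp_force: 0.0
```

Run:
```python
from h import *
o=bot.get_obs(); print(o['clock'],o['eef_pos'],o['ft_force'],o['grip_width'])
P=bot.camera_params('wrist');im,d=bot.camera('wrist');cv2.imwrite('pics/w6.png',im[:,:,::-1])
p=pts('wrist',d>0,d,P)
n=np.hypot(p[:,0]-.431,p[:,1]+.193)<.05
for lo,hi in [(.104,.113),(.041,.05),(.004,.015)]:
    q=p[n&(p[:,2]>lo)&(p[:,2]<hi)]
    if len(q): c,rr=cv2.minEnclosingCircle(q[:,:2].astype(np.float32));print(lo,len(q),np.round(c,4),round(rr,4),np.percentile(q[:,2],[5,50,95]).round(4))
```

```text
16.55 [ 0.43126652 -0.19375153  0.24280894] [-0.59657173 -0.93311839 -1.39391166] 0.034156736402424746
0.104 549 [ 0.4274 -0.1927] 0.0079 [0.1067 0.1085 0.1096]
0.041 892 [ 0.4306 -0.1939] 0.0184 [0.0416 0.0435 0.0451]
0.004 3842 [ 0.4308 -0.194 ] 0.0402 [0.0066 0.0093 0.013 ]
```

View pics/w6.png

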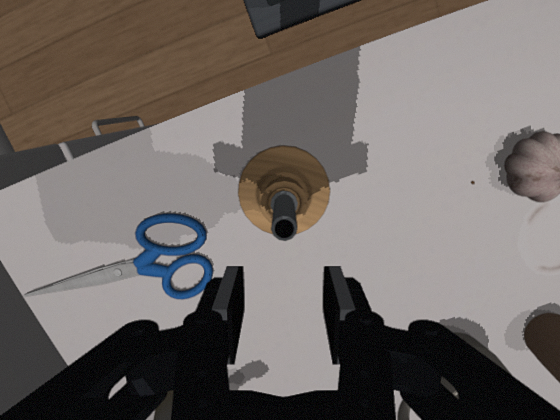

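Run:
```python
from h import *
P=bot.camera_params('wrist');im,d=bot.camera('wrist');p=pts('wrist',d>0,d,P)
q=p[(np.hypot(p[:,0]-.431,p[:,1]+.193)<.03)&(p[:,2]>.104)&(p[:,2]<.113)]
print(cv2.minEnclosingCircle(q[:,:2].astype(np.float32)))
print(bot.job_done())
```

```text
((0.4275335371494293, -0.192886620759964), 0.00814569927752018)
the job is handed in; nothing more can be done
None
```

The pipe was released and drawn from the port (collar pressed to its stop at about 19 N) and now stands foot first in the drying stand, fully home by its measured top height of about 110 mm. It leans about 2–3°, which I left because the bore has play. The gripper is clear, and the job was handed in at about 17 s with no verdict returned.

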